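Load the cartridge modules and snap their covers shut

TASK

Get the modules on the lab bench ready for the run: seat every cartridge that is lying out, fin up and fully home, in the module whose well has its outline, and then swing the covers of all four modules down over them (over an empty well too) and press each one until it snaps and stays shut. Do not knock over the tube rack, the bottle or the jar.

Things in the scene. Friction and masses are not known exactly. Their poses are not given: they have to be found in the camera images.
- disc_big: large round cartridge: white disc 62 mm across, 10 mm thick, with an upright grip fin on the middle of its top: 24 mm long (along its x), 12 mm thick (its y), 18 mm high. 28 mm high in all; 40 to 80 g. Origin: centre of its underside, z up. Lies on the bench, fin up; may be absent.
- disc_small: small round cartridge: white disc 48 mm across, 10 mm thick, with an upright grip fin on the middle of its top: 24 mm long (along its x), 12 mm thick (its y), 18 mm high. 28 mm high in all; 40 to 80 g. Origin: centre of its underside, z up. Lies on the bench, fin up; may be absent.
- square: square cartridge: white plate 54 x 54 mm, 10 mm thick, with an upright grip fin on the middle of its top: 24 mm long (along its x), 12 mm thick (its y), 18 mm high. 28 mm high in all; 40 to 80 g. Origin: centre of its underside, z up. Lies on the bench, fin up; may be absent.
- oblong: oblong cartridge: white plate 64 mm long (its x) and 42 mm wide (its y), 10 mm thick, with an upright grip fin on the middle of its top: 24 mm long (along its x), 12 mm thick (its y), 18 mm high. 28 mm high in all; 40 to 80 g. Origin: centre of its underside, z up. Lies on the bench, fin up; may be absent.
- mod_disc_big: module with a round well 67 mm across (5 mm wider than its cartridge), 10 mm deep, in mid top. Fixed cream block, 110 mm along x (away from the robot at yaw 0), 128 along y, 30 high. Origin: centre of underside. Grey cover hinged on its +y side; two snap posts 43 mm high on its -y edge at x = -35 and 35 mm. Stands 18 cm from its neighbours.
- mod_disc_big_well (a point): centre of the well's floor of mod_disc_big, 20 mm above the bench. A seated cartridge is flush with the block's top, its fin standing up into the cover's window. With its cartridge's x laid along module y the fin is pinched along module x, clear of the open cover.
- mod_disc_big_hinge (a point): middle of the hinge line of the cover of mod_disc_big: 56 mm towards module +y from the well's centre, 34.5 mm above the bench; the line runs along module x. The cover is a flat frame 100 mm wide along x, 115 mm long from this line, 6 mm thick (3 mm to each side of the line), with a 40 x 40 mm window over the well. Press on its front bar, 76 to 112 mm from the hinge.
- cover_disc_big (a joint): angle (rad) of the cover of mod_disc_big: 0 shut (flat, top 37.5 mm above the bench), 1.57 upright, stop at 1.8 leaning out to +y; starts at 1.62 to 1.76. It stays at any angle where it is left (1 N at its free edge moves it). In the last 0.08 rad the rim must snap past two balls: 7 to 8 N down on the front bar. Then it is held at 0; unpressed it rests at 0.05 or more.
- mod_disc_small: module with a round well 53 mm across (5 mm wider than its cartridge), 10 mm deep, in mid top. Fixed cream block, 110 mm along x (away from the robot at yaw 0), 128 along y, 30 high. Origin: centre of underside. Grey cover hinged on its +y side; two snap posts 43 mm high on its -y edge at x = -35 and 35 mm. Stands 18 cm from its neighbours.
- mod_disc_small_well (a point): centre of the well's floor of mod_disc_small, 20 mm above the bench. A seated cartridge is flush with the block's top, its fin standing up into the cover's window. With its cartridge's x laid along module y the fin is pinched along module x, clear of the open cover.
- mod_disc_small_hinge (a point): middle of the hinge line of the cover of mod_disc_small: 56 mm towards module +y from the well's centre, 34.5 mm above the bench; the line runs along module x. The cover is a flat frame 100 mm wide along x, 115 mm long from this line, 6 mm thick (3 mm to each side of the line), with a 40 x 40 mm window over the well. Press on its front bar, 76 to 112 mm from the hinge.
- cover_disc_small (a joint): angle (rad) of the cover of mod_disc_small: 0 shut (flat, top 37.5 mm above the bench), 1.57 upright, stop at 1.8 leaning out to +y; starts at 1.62 to 1.76. It stays at any angle where it is left (1 N at its free edge moves it). In the last 0.08 rad the rim must snap past two balls: 7 to 8 N down on the front bar. Then it is held at 0; unpressed it rests at 0.05 or more.
- mod_square: module with a square well 59 x 59 mm (5 mm wider than its cartridge), 10 mm deep, in mid top. Fixed cream block, 110 mm along x (away from the robot at yaw 0), 128 along y, 30 high. Origin: centre of underside. Grey cover hinged on its +y side; two snap posts 43 mm high on its -y edge at x = -35 and 35 mm. Stands 18 cm from its neighbours.
- mod_square_well (a point): centre of the well's floor of mod_square, 20 mm above the bench. A seated cartridge is flush with the block's top, its fin standing up into the cover's window. With its cartridge's x laid along module y the fin is pinched along module x, clear of the open cover.
- mod_square_hinge (a point): middle of the hinge line of the cover of mod_square: 56 mm towards module +y from the well's centre, 34.5 mm above the bench; the line runs along module x. The cover is a flat frame 100 mm wide along x, 115 mm long from this line, 6 mm thick (3 mm to each side of the line), with a 40 x 40 mm window over the well. Press on its front bar, 76 to 112 mm from the hinge.
- cover_square (a joint): angle (rad) of the cover of mod_square: 0 shut (flat, top 37.5 mm above the bench), 1.57 upright, stop at 1.8 leaning out to +y; starts at 1.62 to 1.76. It stays at any angle where it is left (1 N at its free edge moves it). In the last 0.08 rad the rim must snap past two balls: 7 to 8 N down on the front bar. Then it is held at 0; unpressed it rests at 0.05 or more.
- mod_oblong: module with an oblong well, 47 mm along module x and 69 mm along module y (5 mm wider than its cartridge), 10 mm deep, in mid top. Fixed cream block, 110 mm along x (away from the robot at yaw 0), 128 along y, 30 high. Origin: centre of underside. Grey cover hinged on its +y side; two snap posts 43 mm high on its -y edge at x = -35 and 35 mm. Stands 18 cm from its neighbours.
- mod_oblong_well (a point): centre of the well's floor of mod_oblong, 20 mm above the bench. A seated cartridge is flush with the block's top, its fin standing up into the cover's window. Its cartridge goes in with its x along module y, either way round.
- mod_oblong_hinge (a point): middle of the hinge line of the cover of mod_oblong: 56 mm towards module +y from the well's centre, 34.5 mm above the bench; the line runs along module x. The cover is a flat frame 100 mm wide along x, 115 mm long from this line, 6 mm thick (3 mm to each side of the line), with a 40 x 40 mm window over the well. Press on its front bar, 76 to 112 mm from the hinge.
- cover_oblong (a joint): angle (rad) of the cover of mod_oblong: 0 shut (flat, top 37.5 mm above the bench), 1.57 upright, stop at 1.8 leaning out to +y; starts at 1.62 to 1.76. It stays at any angle where it is left (1 N at its free edge moves it). In the last 0.08 rad the rim must snap past two balls: 7 to 8 N down on the front bar. Then it is held at 0; unpressed it rests at 0.05 or more.
- tube_rack: white rack of capped tubes, 75 x 190 mm, 104 mm high, behind the modules; origin at the centre of its underside, z up. Not to be knocked over.
- wash_bottle: bottle, 60 mm across, 150 mm high, at the left; origin at the centre of its underside, z up. Not to be knocked over.
- reagent_jar: jar, 64 mm across, 90 mm high, at the right; origin at the centre of its underside, z up. Not to be knocked over.
- petri_dish: small closed dish, 56 mm across, 14 mm high, no fin, lying among the cartridges; origin at the centre of its underside. Not part of the job.
Things that resemble listed ones, but are neither listed nor needed, are in the scene too. Leave any blue or green look-alike of the mod_oblong alone.

How it is judged:
By the outcome, as a careful person would: the job done as asked, in the order asked, and still so for the second after the job is handed in, with the robot touching nothing.
Of disc_big, disc_small, square, oblong only 2 to 4 are there at a start; the rules pass over those that are not, and their reading is None.
At some moment in a run one of disc_big, disc_small, square, oblong may be knocked a few centimetres aside while the robot is not near it.
Once in a run the grip may slacken for a moment while it holds something.
It also fails if it takes over 210 s, if anything falls off the work surface, if the arm or the gripper's body presses on something with over 40 N, if the wrist force passes 120 N, or if a joint passes its speed limit or range.

ROBOT

A 7-joint arm with a two-finger parallel gripper is mounted at the origin on the work surface. World frame = base frame: x ahead of the robot, y to its left, z up, the work surface at z = 0. Lengths are in m, angles in rad, forces in N, time in s.
With the tool pointing down it reaches from about 0.425 to 0.925 m from the base axis. Payload 6.8 kg.
Tool frame: the origin (TCP) lies at the very end of the fingers, on their centre line; the grasp point (between the pads) lies 19 mm behind it; z points along the fingers, y is the line along which they close (so a half turn about z gives the same grasp; the last joint's range is limited). The gripper opens to 85 mm and grips with 20 to 120 N. Pads are 22 mm wide; open, the fingers measure 114 mm over their backs; the gripper's body (76 mm by 85 mm) begins 54 mm behind the grasp point. The pads swing forward as they close: fully open they stand 13 mm farther back than shut.
Start: joints at [-1.329, 0.477, 0.022, 1.555, -0.011, 1.109, -0.083], TCP at [0.231, 0.634, 0.231] pointing down, gripper open.
Joint ranges: [-2.96, 2.96], [-0.34, 2.1], [-1.41, 1.46], [0.24, 2.44], [-1.37, 4.51], [0.17, 1.92], [-2.96, 2.96]. Speed limits (rad/s): [2.39, 2.39, 3.14, 3.14, 3.14, 3.14, 3.14].

INTERFACE

Orientations are given as a unit quaternion [w, x, y, z].
In Python, from station import telemetry, viewer, job, search_frame, cut_out gives the robot as it stands. The module is installed in compiled form; this text tells all that it offers.
- The arm moves only by the shell command python3 -m crank 'ROWS' [FORCE]. ROWS is JSON, a list of rows, each an object with "delta_rot": the turn, a rotation vector about the tool's x, y, z in degrees, a list of three; "xyz": the shift along the tool's x, y, z in m, a list of three; "fingers": the gripper command: -1 is fully open, 1 is shut, values between are in proportion. In form: [{"delta_rot": [ax, ay, az], "xyz": [dx, dy, dz], "fingers": fingers}, ...]. A call has 1 to 10 rows; each row is the pose to reach, as a shift and turn from the pose commanded when the call began, along the tool's axes at that moment; what a row does not reach only later rows make up. A row lasts 1/10 s, in which the tool goes at most 50 mm and 8.59 degrees, less where a joint would pass 70% of its speed; a pose out of reach is approached as far as the arm can. A call with a gripper value outside its range is refused whole. The fingers move at their own pace and stop on an object; FORCE is the grip in N (left out, the last holds). Time passes only in rows, so rows that repeat a pose let the fingers close. It gives the time, the measured TCP pose, the force, the opening and the grip force at its end, in the units of the state.
- telemetry.get_obs(): the state, without advancing time (a new reading comes with each control period).
- viewer.read_camera(name): name is "scene" or "top"; returns a dict with "img" (420x560x3 uint8, red, green, blue), "fx", "fy", "cx", "cy" (pixels), "origin" and "rotation" of the camera in the world. Camera axes: x right, y up, looking along -z (the intrinsics and any distortion apply to the point x, -y, -z); pixel columns grow to the right and rows downward; lengths in m; the calibration is good to about 2 mm. A picture is of the moment at which its call begins. There is no depth.
- job.hand_in(): hands the job in; it is judged then, once.
Trained networks look in the newest picture that a camera, given by its name, has taken for a name from the list of things; names that differ only in an ending like _2 or _b are one class to them, and where a whole thing is asked for, a point or a joint stands for the part that bears it (a point fixed in the world has none). Each returns a list of dicts, best first, with "score" (0 to 1); they miss things now and then, are a little off and sometimes report something else, mostly with a low value. They report only what shows in the picture. A call takes as long as a camera call. They do not tell look-alikes from the thing itself.
- search_frame(camera, thing): "pixel" ([column, row] in pixels, amid what is visible of it).
- cut_out(camera, thing): "pixels" (420x560 bool, what is visible of it) and "pixel" ([column, row] in pixels, amid what is visible of it).
The state is a dict: "t": time; "q": joint angles; "joint_vel": joint speeds; "joint_torque": joint torques, N m; "eef_pos": TCP position; "tool_rot": TCP orientation; "contact_force": force on the tool from outside, world axes, zero at the start; "torque": the same for the moment, N m; "gripper_width": opening from 0.0 (shut) to 1.0 (fully open); "grasp_force": force on a finger pad.
Only numpy, scipy, OpenCV 4.12 (cv2) and the standard library are available. Lean on these libraries where they do the work, as an engineer would, in place of code of your own. Each camera call takes 0.05 s, during which the arm holds its last target. There are 200 camera calls.

## Working session

There is one attempt and no reset: what is moved stays moved. The work goes in short steps, Python scripts to look and compute and a shell command to move; the robot and the scene stay as the last step left them, time stands still between calls to the robot, and variables do not carry over. Pictures are saved under pics/ and viewed, at most 14 in all, crops included, and the job is handed in when it is done.

```bash
mkdir -p pics
python3 - <<'E'
from station import telemetry, viewer, search_frame
import cv2
print(telemetry.get_obs())
for c in ["scene","top"]:
    r=viewer.read_camera(c); cv2.imwrite(f"pics/{c}0.png",r["img"][:,:,::-1])
    print(c,{k:v for k,v in r.items() if k!="img"})
    for n in ["disc_big","disc_small","square","oblong","mod_disc_big","mod_disc_small","mod_square","mod_oblong","mod_disc_big_well","mod_disc_small_well","mod_square_well","mod_oblong_well","petri_dish"]:
        print(n,[(round(d["score"],2),[round(float(x),1) for x in d["pixel"]]) for d in search_frame(c,n)])
E
```

```text
{'t': 0.0, 'q': array([-1.32907726,  0.47780167,  0.0223476 ,  1.55645724, -0.01152318,
        1.10928796, -0.08310333]), 'joint_vel': array([0.00153467, 0.00063617, 0.00133882, 0.0012103 , 0.00017098,
       0.00015064, 0.00049653]), 'joint_torque': array([-3.05883314e-04, -5.96456695e+01,  1.60769138e+00, -2.81191868e+01,
        1.24132921e-02,  9.56009579e-03, -2.83076240e-06]), 'eef_pos': array([0.23115054, 0.63355729, 0.23032236]), 'tool_rot': array([-1.00040509e-04,  1.74018547e-01,  9.84741952e-01, -9.07588989e-04]), 'contact_force': array([ 0.68530821, -0.21976639,  0.35541745]), 'torque': array([0.00037954, 0.01261651, 0.00896693]), 'grasp_force': 0.0, 'gripper_width': 0.9994396908978258}
scene {'fx': 497.52834256195274, 'fy': 497.52834256195274, 'cx': 281.64581361280943, 'cy': 206.69899489127513, 'origin': array([ 1.26451197, -0.84063503,  1.28277436]), 'rotation': array([0.86697179, 0.3276057 , 0.13948721, 0.34867999])}
disc_big [(0.58, [308.0, 177.6])]
disc_small [(0.43, [265.3, 209.5])]
square []
oblong [(0.66, [196.7, 240.9]), (0.21, [365.3, 167.2])]
mod_disc_big [(0.
[... 892 characters left out ...]
sc_big [(0.75, [216.1, 235.2]), (0.71, [260.8, 237.6])]
disc_small [(0.43, [281.8, 238.0])]
square [(0.34, [209.2, 184.7])]
oblong [(0.7, [356.3, 252.2]), (0.58, [175.8, 193.9]), (0.17, [290.9, 196.2])]
mod_disc_big [(0.78, [229.8, 190.5])]
mod_disc_small [(0.67, [174.4, 192.0])]
mod_square [(0.84, [342.5, 193.8])]
mod_oblong [(0.76, [346.3, 310.2]), (0.65, [291.3, 193.0]), (0.63, [446.7, 198.9])]
mod_disc_big_well [(0.56, [229.1, 189.6])]
mod_disc_small_well [(0.9, [174.4, 192.9]), (0.55, [101.4, 217.0])]
mod_square_well [(0.71, [344.0, 197.1]), (0.3, [283.2, 238.0])]
mod_oblong_well [(0.88, [345.5, 314.6]), (0.85, [449.7, 195.9]), (0.82, [290.4, 192.3])]
petri_dish [(0.54, [258.8, 239.8])]
```

View pics/top0.png

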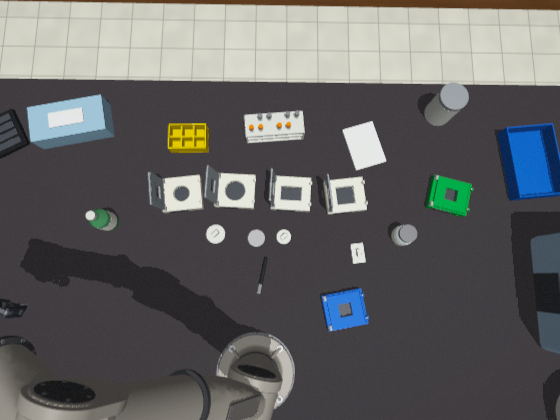

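View pics/scene0.png

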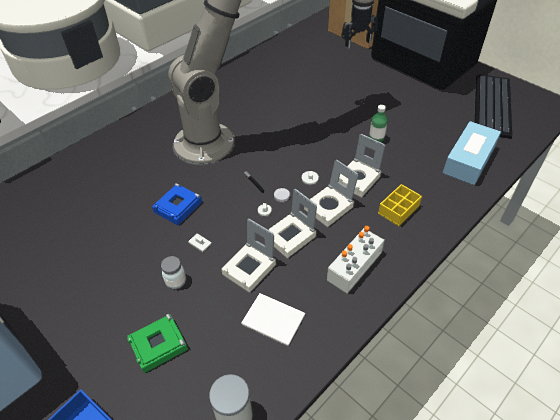

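```bash
cat > h.py <<'E'
import numpy as np, cv2
from scipy.spatial.transform import Rotation as R
from station import telemetry, viewer, job, search_frame, cut_out
def RM(c):
    w,x,y,z=c["rotation"]; return R.from_quat([x,y,z,w]).as_matrix()
def unproj(c,px,z):
    px=np.atleast_2d(px).astype(float)
    d=np.c_[(px[:,0]-c["cx"])/c["fx"],-(px[:,1]-c["cy"])/c["fy"],-np.ones(len(px))]@RM(c).T
    return c["origin"]+d*((z-c["origin"][2])/d[:,2])[:,None]
def proj(c,P):
    p=(np.atleast_2d(P)-c["origin"])@RM(c)
    return np.c_[c["cx"]+c["fx"]*p[:,0]/-p[:,2],c["cy"]-c["fy"]*p[:,1]/-p[:,2]]
def rectify(c,x0,x1,y0,y1,z,s=1000.):
    """orthophoto of plane z; rows go from x1 down to x0, cols from y1 to y0 ; s px per m"""
    W,H=int((y1-y0)*s),int((x1-x0)*s)
    u,v=np.meshgrid(np.arange(W),np.arange(H))
    P=np.c_[(x1-v.ravel()/s),(y1-u.ravel()/s),np.full(u.size,z)]
    m=proj(c,P).astype(np.float32).reshape(H,W,2)
    return cv2.remap(c["img"],m[...,0],m[...,1],cv2.INTER_LINEAR)
def toolmove(dw):
    o=telemetry.get_obs(); w,x,y,z=o["tool_rot"]
    return R.from_quat([x,y,z,w]).as_matrix().T@np.asarray(dw)
E
python3 - <<'E'
from h import *
c=viewer.read_camera("top")
for n,p,z in [("small?",(174,192),.03),("m2",(230,190),.03),("m3",(291,193),.03),("m4",(345,195),.03),("c1",(216,234),.01),("c2",(284,237),.01),("c3",(358,253),.01),("petri",(257,238),.01),("rack",(275,127),.1),("bottle",(92,215),.15),("jar",(407,232),.09)]: print(n,unproj(c,p,z).round(3))
im=cv2.resize(c["img"][160:275,140:400],None,fx=3,fy=3,interpolation=cv2.INTER_CUBIC)
cv2.imwrite("pics/crop1.png",im[:,:,::-1])
E
```

```text
small? [[0.568 0.274 0.03 ]]
m2 [[0.576 0.092 0.03 ]]
m3 [[ 0.568 -0.109  0.03 ]]
m4 [[ 0.562 -0.287  0.03 ]]
c1 [[0.433 0.136 0.01 ]]
c2 [[ 0.425 -0.087  0.01 ]]
c3 [[ 0.373 -0.329  0.01 ]]
petri [[0.421 0.002 0.01 ]]
rack [[ 0.769 -0.055  0.1  ]]
bottle [[0.473 0.481 0.15 ]]
jar [[ 0.434 -0.468  0.09 ]]
```

View pics/crop1.png

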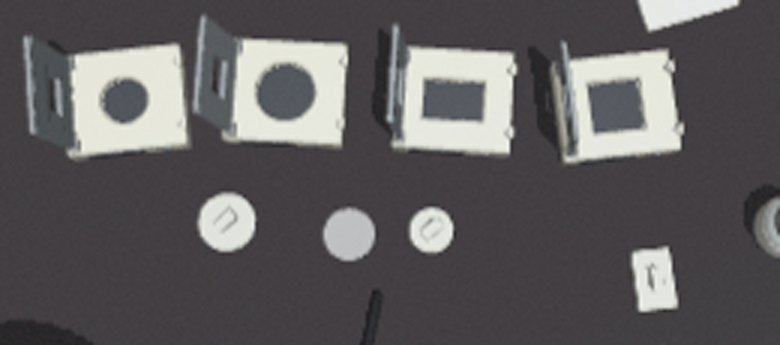

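```bash
cat >> h.py <<'E'
def blob(c,xy,half,z,dark=False,thr=150):
    s=2000.; im=rectify(c,xy[0]-half,xy[0]+half,xy[1]-half,xy[1]+half,z,s)
    g=im.min(axis=2); m=(g<thr) if dark else (g>thr)
    n,l,st,ce=cv2.connectedComponentsWithStats(m.astype(np.uint8))
    k=half*s
    i=1+np.argmin(np.where(st[1:,4]>800,np.hypot(ce[1:,0]-k,ce[1:,1]-k),1e9))
    cn=cv2.findContours((l==i).astype(np.uint8),cv2.RETR_EXTERNAL,cv2.CHAIN_APPROX_NONE)[0]
    cn=max(cn,key=cv2.contourArea)
    hull=cv2.convexHull(cn); (cx,cy),_=cv2.minEnclosingCircle(hull)
    W=np.c_[xy[0]+half-hull[:,0,1]/s, xy[1]+half-hull[:,0,0]/s].astype(np.float32)
    mo=cv2.moments(hull); cen=np.array([xy[0]+half-mo["m01"]/mo["m00"]/s, xy[1]+half-mo["m10"]/mo["m00"]/s])
    (_,_),(w,h),a=cv2.minAreaRect(W)
    return cen,(w*1000,h*1000),a   # a: deg of w-side from +x toward +y
E
python3 - <<'E'
from h import *
cart={"big":(.433,.136),"small":(.425,-.087),"oblong":(.373,-.329)}
mods={"small":(.568,.268),"big":(.576,.088),"oblong":(.568,-.112),"square":(.562,-.29)}
rows=[]
for cam in ["top","scene"]:
    c=viewer.read_camera(cam)
    for n,p in cart.items():
        b=blob(c,p,.06,.005); print(cam,n,b[0].round(4),np.round(b[1],1),round(b[2],1))
    for n,p in mods.items():
        b=blob(c,p,.045,.025,True,130); d=blob(c,p,.09,.03,False,150)
        print(cam,"well",n,b[0].round(4),np.round(b[1],1),round(b[2],1),"block",d[0].round(4),np.round(d[1],1),round(d[2],1))
    rows.append(np.hstack([cv2.resize(rectify(c,p[0]-.04,p[0]+.04,p[1]-.04,p[1]+.04,.02,1000),(260,260),interpolation=cv2.INTER_CUBIC) for p in cart.values()]))
im=np.vstack(rows).astype(float); im=np.clip((im-120)*1.9,0,255).astype(np.uint8)
cv2.imwrite("pics/fins.png",im[:,:,::-1])
E
```

```text
top big [0.4351 0.1394] [61.5 63. ] 90.0
top small [ 0.4274 -0.0845] [46.5 48.5] 90.0
top oblong [ 0.3745 -0.3286] [66.7 43.3] 7.0
top well small [0.566 0.252] [47.  47.7] 45.0 block [0.565  0.2483] [113.8 127.8] 6.3
top well big [0.577  0.0768] [60.8 62.9] 45.0 block [0.5754 0.0732] [129.9 113.4] 87.4
top well oblong [ 0.5693 -0.1078] [66.3 43.4] 86.7 block [ 0.5674 -0.1121] [129.7 114.2] 86.8
top well square [ 0.5636 -0.2872] [55.1 57.2] 6.3 block [ 0.5628 -0.2928] [113.9 133.8] 6.3
scene big [0.432  0.1394] [61.1 66.7] 35.2
scene small [ 0.423  -0.0835] [50.  49.5] 90.0
scene oblong [ 0.3711 -0.3278] [67.1 44.8] 6.7
scene well small [0.5563 0.2459] [64.5 49. ] 0.0 block [0.5724 0.2569] [118.3 125.3] 5.7
scene well big [0.5748 0.0757] [59.5 62. ] 90.0 block [0.5794 0.0743] [128.  114.6] 87.7
scene well oblong [ 0.5665 -0.1087] [64.1 43.5] 87.0 block [ 0.5632 -0.1146] [125.9 140.8] 86.6
scene well square [ 0.5614 -0.2879] [55.9 55. ] 6.5 block [ 0.5644 -0.2925] [113.1 127.6] 7.1
```

View pics/fins.png

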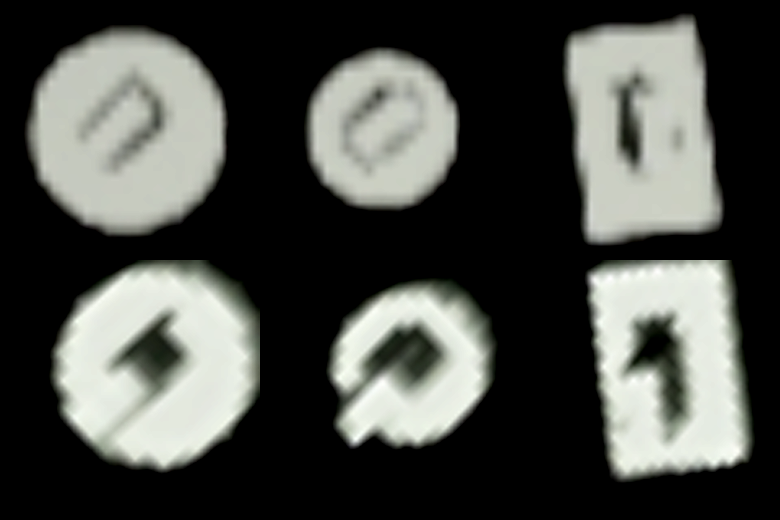

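The top view shows four cream modules (wells at px: small disc 174,192; big disc 230,190; oblong 291,193; square 345,195). disc_big is at (216,234), disc_small at (284,237) and the oblong at (358,253). The object at (257,238) has no fin and is the petri dish. The green (450,195) and blue (345,310) blocks are look-alikes. The crop confirms this, and there is no square cartridge. The fins run at about -46° on both discs and 7° on the oblong.

```bash
cat >> h.py <<'E'
def plan(x,y,z,yaw):
    """tool shift and z-turn to bring TCP to x,y,z with closing line (tool y) at world angle yaw deg (mod 180)"""
    o=telemetry.get_obs(); w,a,b,c=o["tool_rot"]; M=R.from_quat([a,b,c,w]).as_matrix()
    d=M.T@(np.array([x,y,z])-o["eef_pos"])
    cur=np.degrees(np.arctan2(M[1,1],M[0,1])); t=-((yaw-cur+90)%180-90)
    print("shift",d.round(4),"rotz",round(t,1),"tilt",np.degrees(np.arccos(-M[2,2])).round(2),"q7",o["q"][6].round(2),"t",o["t"])
E
python3 -c "
from h import *
plan(.4335,.139,.10,44)"
```

```text
shift [-0.3597 -0.3958  0.1313] rotz 26.0 tilt 0.0 q7 -0.08 t 1.55
```

```bash
python3 -m crank '[{"delta_rot":[0,0,26],"xyz":[-0.36,-0.396,0.131],"fingers":-1},{"delta_rot":[0,0,26],"xyz":[-0.36,-0.396,0.131],"fingers":-1},{"delta_rot":[0,0,26],"xyz":[-0.36,-0.396,0.131],"fingers":-1},{"delta_rot":[0,0,26],"xyz":[-0.36,-0.396,0.131],"fingers":-1},{"delta_rot":[0,0,26],"xyz":[-0.36,-0.396,0.131],"fingers":-1},{"delta_rot":[0,0,26],"xyz":[-0.36,-0.396,0.131],"fingers":-1},{"delta_rot":[0,0,26],"xyz":[-0.36,-0.396,0.131],"fingers":-1},{"delta_rot":[0,0,26],"xyz":[-0.36,-0.396,0.131],"fingers":-1},{"delta_rot":[0,0,26],"xyz":[-0.36,-0.396,0.131],"fingers":-1},{"delta_rot":[0,0,26],"xyz":[-0.36,-0.396,0.131],"fingers":-1}]' 40 && python3 -m crank '[{"delta_rot":[0,0,0],"xyz":[0,0,0],"fingers":-0.4},{"delta_rot":[0,0,0],"xyz":[0,0,0],"fingers":-0.4}]'
python3 - <<'E'
from h import *
plan(.4335,.139,.012,44)
c=viewer.read_camera("top"); b=blob(c,(.435,.139),.06,.005); print(b)
s=viewer.read_camera("scene"); print(blob(s,(.432,.139),.06,.005))
im=np.hstack([cv2.resize(c["img"][190:270,170:270],(400,320)),cv2.resize(s["img"][110:220,240:378],(400,320))]); cv2.imwrite("pics/a1.png",im[:,:,::-1])
E
```

```text
t: 2.55
eef_pos: [0.4158, 0.1831, 0.1125]
tool_rot: [0.0, 0.391, 0.92, 0.001]
contact_force: [0.3, 0.4, -0.3]
gripper_width: 0.999
grasp_force: 0.0
t: 2.75
eef_pos: [0.4155, 0.1835, 0.1124]
tool_rot: [-0.0, 0.393, 0.92, -0.0]
contact_force: [-0.2, 1.1, -0.4]
gripper_width: 0.706
grasp_force: 0.0
shift [-0.0446 -0.0178  0.1004] rotz -0.2 tilt 0.01 q7 0.32 t 2.75
(array([0.43600377, 0.13812381]), (58.500006794929504, 62.5), 90.0)
(array([0.43248676, 0.13842123]), (63.516728579998016, 61.84243783354759), 4.085605144500732)
```

View pics/a1.png

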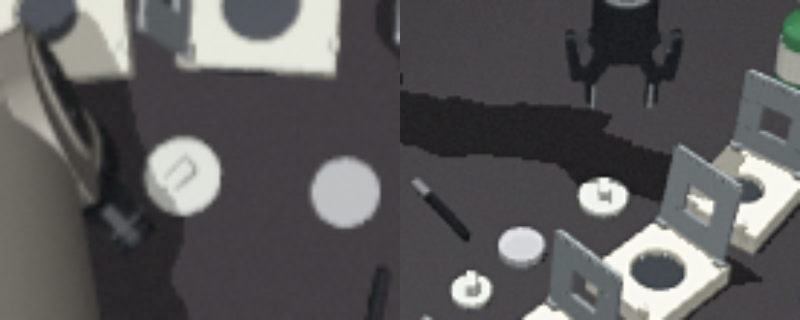

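The view shows the gripper beside disc_big, which is unmoved with its fin at about -45°. I go over it and down.

```bash
python3 -m crank '[{"delta_rot":[0,0,0],"xyz":[-0.045,-0.018,0.04],"fingers":-0.4},{"delta_rot":[0,0,0],"xyz":[-0.045,-0.018,0.04],"fingers":-0.4},{"delta_rot":[0,0,0],"xyz":[-0.045,-0.018,0.06],"fingers":-0.4},{"delta_rot":[0,0,0],"xyz":[-0.045,-0.018,0.08],"fingers":-0.4},{"delta_rot":[0,0,0],"xyz":[-0.045,-0.018,0.1],"fingers":-0.4},{"delta_rot":[0,0,0],"xyz":[-0.045,-0.018,0.1],"fingers":-0.4}]' && python3 -m crank '[{"delta_rot":[0,0,0],"xyz":[0,0,0],"fingers":1},{"delta_rot":[0,0,0],"xyz":[0,0,0],"fingers":1},{"delta_rot":[0,0,0],"xyz":[0,0,0],"fingers":1},{"delta_rot":[0,0,0],"xyz":[0,0,0],"fingers":1},{"delta_rot":[0,0,0],"xyz":[0,0,0],"fingers":1},{"delta_rot":[0,0,0],"xyz":[0,0,0],"fingers":1}]' 40
python3 - <<'E'
from h import *
plan(.576,.0763,.12,-2.6)
E
```

```text
t: 3.45
eef_pos: [0.4317, 0.1407, 0.0109]
tool_rot: [-0.001, 0.39, 0.921, -0.001]
contact_force: [-1.2, -0.2, 0.9]
gripper_width: 0.699
grasp_force: 0.0
t: 4.05
eef_pos: [0.434, 0.1402, 0.0135]
tool_rot: [0.0, 0.391, 0.92, 0.001]
contact_force: [-0.8, 0.2, 6.1]
gripper_width: 0.124
grasp_force: 39.8
shift [-0.1446  0.058  -0.1064] rotz 46.6 tilt 0.11 q7 0.52 t 4.05
```

```bash
python3 -m crank '[{"delta_rot":[0,0,0],"xyz":[0,0,-0.04],"fingers":1},{"delta_rot":[0,0,0],"xyz":[0,0,-0.08],"fingers":1},{"delta_rot":[0,0,0],"xyz":[0,0,-0.08],"fingers":1}]' 70
python3 - <<'E'
from h import *
plan(.45,.0763,.09,-2.6)
plan(.576,.0763,.09,-2.6)
E
```

```text
t: 4.35
eef_pos: [0.4364, 0.1409, 0.097]
tool_rot: [0.003, 0.391, 0.92, 0.004]
contact_force: [1.4, 0.9, -1.6]
gripper_width: 0.118
grasp_force: 72.7
shift [-0.0559 -0.0351  0.0068] rotz 46.5 tilt 0.51 q7 0.46 t 4.35
shift [-0.1434  0.0556  0.0078] rotz 46.5 tilt 0.51 q7 0.46 t 4.35
```

```bash
python3 -m crank '[{"delta_rot":[0,0,8],"xyz":[-0.03,-0.018,0],"fingers":1},{"delta_rot":[0,0,16],"xyz":[-0.056,-0.035,0],"fingers":1},{"delta_rot":[0,0,24],"xyz":[-0.056,-0.035,0],"fingers":1},{"delta_rot":[0,0,32],"xyz":[-0.075,-0.015,0],"fingers":1},{"delta_rot":[0,0,40],"xyz":[-0.1,0.01,0],"fingers":1},{"delta_rot":[0,0,46.5],"xyz":[-0.12,0.035,0],"fingers":1},{"delta_rot":[0,0,46.5],"xyz":[-0.143,0.056,0],"fingers":1},{"delta_rot":[0,0,46.5],"xyz":[-0.143,0.056,0],"fingers":1},{"delta_rot":[0,0,46.5],"xyz":[-0.143,0.056,0],"fingers":1},{"delta_rot":[0,0,46.5],"xyz":[-0.143,0.056,0],"fingers":1}]'
python3 - <<'E'
from h import *
plan(.576,.0763,.045,-2.6)
c=viewer.read_camera("top"); s=viewer.read_camera("scene")
im=np.hstack([cv2.resize(c["img"][160:220,190:265],(400,320),interpolation=cv2.INTER_CUBIC),cv2.resize(s["img"][150:230,280:380],(400,320),interpolation=cv2.INTER_CUBIC)]); cv2.imwrite("pics/a2.png",im[:,:,::-1])
E
```

```text
t: 5.35
eef_pos: [0.5714, 0.0755, 0.092]
tool_rot: [-0.001, 0.723, 0.691, -0.001]
contact_force: [0.7, -0.8, -0.8]
gripper_width: 0.115
grasp_force: 72.7
shift [0.001  0.0046 0.047 ] rotz 0.1 tilt 0.1 q7 0.02 t 5.35
```

View pics/a2.png

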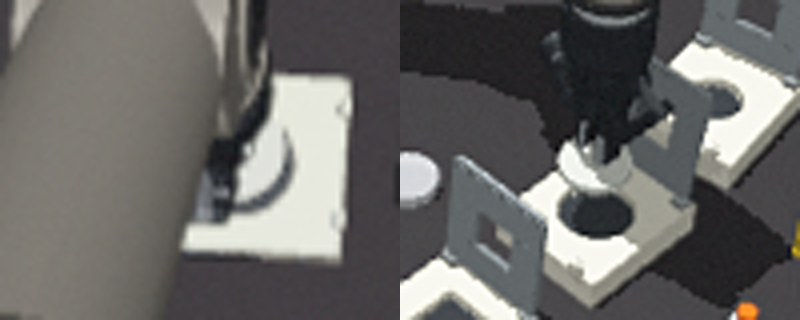

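The disc is held over the big round well, which sits at about (595,215) in the right half. I lower it.

```bash
python3 -m crank '[{"delta_rot":[0,0,0],"xyz":[0.002,0.005,0.02],"fingers":1},{"delta_rot":[0,0,0],"xyz":[0.002,0.005,0.035],"fingers":1},{"delta_rot":[0,0,0],"xyz":[0.002,0.005,0.042],"fingers":1},{"delta_rot":[0,0,0],"xyz":[0.002,0.005,0.047],"fingers":1},{"delta_rot":[0,0,0],"xyz":[0.002,0.005,0.051],"fingers":1},{"delta_rot":[0,0,0],"xyz":[0.002,0.005,0.055],"fingers":1},{"delta_rot":[0,0,0],"xyz":[0.002,0.005,0.055],"fingers":1}]'
```

```text
t: 6.15
eef_pos: [0.5779, 0.0774, 0.0372]
tool_rot: [-0.0, 0.723, 0.691, -0.0]
contact_force: [-1.0, -0.7, -1.0]
gripper_width: 0.119
grasp_force: 72.7
```

```bash
python3 -m crank '[{"delta_rot":[0,0,0],"xyz":[0,0,0.002],"fingers":1},{"delta_rot":[0,0,0],"xyz":[0,0,0.004],"fingers":1},{"delta_rot":[0,0,0],"xyz":[0,0,0.004],"fingers":1}]'
```

```text
t: 6.45
eef_pos: [0.5782, 0.0774, 0.0336]
tool_rot: [0.0, 0.723, 0.691, 0.0]
contact_force: [-0.3, -0.0, 2.1]
gripper_width: 0.12
grasp_force: 72.9
```

```bash
python3 -m crank '[{"delta_rot":[0,0,0],"xyz":[0,0,0],"fingers":0},{"delta_rot":[0,0,0],"xyz":[0,0,0],"fingers":-0.2},{"delta_rot":[0,0,0],"xyz":[0,0,-0.04],"fingers":-0.2},{"delta_rot":[0,0,0],"xyz":[0,0,-0.08],"fingers":-0.2},{"delta_rot":[0,0,0],"xyz":[0,-0.05,-0.08],"fingers":-0.2},{"delta_rot":[0,0,0],"xyz":[0,-0.1,-0.08],"fingers":-0.2},{"delta_rot":[0,0,0],"xyz":[0,-0.14,-0.08],"fingers":-0.2},{"delta_rot":[0,0,0],"xyz":[0,-0.14,-0.08],"fingers":-0.2}]' 40
python3 - <<'E'
from h import *
c=viewer.read_camera("top"); s=viewer.read_camera("scene")
for k in (c,s):
    for p in [(.425,-.084),(.373,-.328)]: print(blob(k,p,.06,.005))
for n in ["disc_big"]: print([(d["score"],d["pixel"]) for d in search_frame("scene",n)])
print(proj(s,[.576,.0763,.03]))
plan(.425,-.084,.10,44)
im=np.hstack([cv2.resize(c["img"][160:220,190:265],(400,320),interpolation=cv2.INTER_CUBIC),cv2.resize(s["img"][150:230,280:380],(400,320),interpolation=cv2.INTER_CUBIC)]); cv2.imwrite("pics/a3.png",im[:,:,::-1])
E
```

```text
t: 7.25
eef_pos: [0.4317, 0.0832, 0.1125]
tool_rot: [-0.002, 0.722, 0.692, -0.002]
contact_force: [0.6, -0.7, 0.5]
gripper_width: 0.599
grasp_force: 0.0
(array([ 0.42737952, -0.08451401]), (46.49999365210533, 48.49999397993088), 90.0)
(array([ 0.37448396, -0.32863634]), (66.74938648939133, 43.27692463994026), 6.952949047088623)
(array([ 0.42305454, -0.08353475]), (49.99999701976776, 49.50001835823059), 90.0)
(array([ 0.37112807, -0.32779703]), (67.09331274032593, 44.77982223033905), 6.5819268226623535)
[(0.49, [328.8, 202.6]), (0.44, [172.0, 270.0]), (0.2, [293.6, 228.0])]
[[328.9265889 201.6960727]]
shift [-0.1685 -0.0069  0.0138] rotz -46.5 tilt 0.11 q7 -0.13 t 7.4
```

View pics/a3.png

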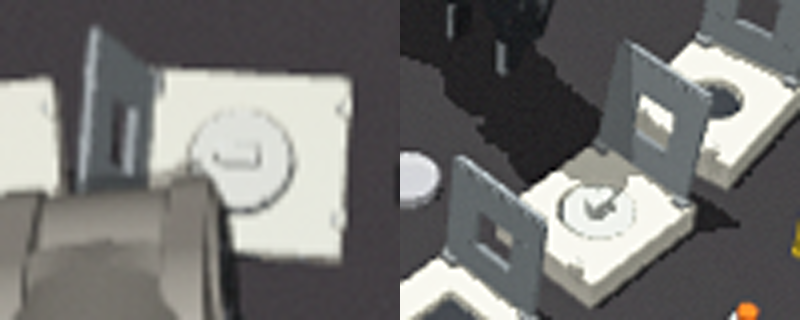

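disc_big sits flush in its well, with its fin in the middle along module y. Next is disc_small.

```bash
python3 -m crank '[{"delta_rot":[0,0,-8],"xyz":[-0.05,-0.006,0],"fingers":-0.4},{"delta_rot":[0,0,-16],"xyz":[-0.1,-0.007,0.014],"fingers":-0.4},{"delta_rot":[0,0,-24],"xyz":[-0.15,-0.007,0.014],"fingers":-0.4},{"delta_rot":[0,0,-32],"xyz":[-0.168,-0.007,0.014],"fingers":-0.4},{"delta_rot":[0,0,-40],"xyz":[-0.168,-0.007,0.014],"fingers":-0.4},{"delta_rot":[0,0,-46.5],"xyz":[-0.168,-0.007,0.014],"fingers":-0.4},{"delta_rot":[0,0,-46.5],"xyz":[-0.168,-0.007,0.014],"fingers":-0.4},{"delta_rot":[0,0,-46.5],"xyz":[-0.168,-0.007,0.014],"fingers":-0.4}]'; python3 -c "
from h import *
plan(.4252,-.084,.013,44)"
```

```text
t: 8.2
eef_pos: [0.4248, -0.0844, 0.0994]
tool_rot: [0.0, 0.393, 0.92, 0.0]
contact_force: [0.4, 0.8, -0.0]
gripper_width: 0.701
grasp_force: 0.0
shift [0.     0.0006 0.0864] rotz -0.3 tilt 0.05 q7 0.99 t 8.2
```

```bash
python3 -m crank '[{"delta_rot":[0,0,0],"xyz":[0,0,0.04],"fingers":-0.4},{"delta_rot":[0,0,0],"xyz":[0,0,0.07],"fingers":-0.4},{"delta_rot":[0,0,0],"xyz":[0,0,0.086],"fingers":-0.4},{"delta_rot":[0,0,0],"xyz":[0,0,0.086],"fingers":1},{"delta_rot":[0,0,0],"xyz":[0,0,0.086],"fingers":1},{"delta_rot":[0,0,0],"xyz":[0,0,0.086],"fingers":1},{"delta_rot":[0,0,0],"xyz":[0,0,0.086],"fingers":1},{"delta_rot":[0,0,0],"xyz":[0,0,0.086],"fingers":1},{"delta_rot":[0,0,0],"xyz":[0,0,0.086],"fingers":1}]' 70 && python3 -m crank '[{"delta_rot":[0,0,0],"xyz":[0,0,0],"fingers":1},{"delta_rot":[0,0,0],"xyz":[0,0,-0.04],"fingers":1},{"delta_rot":[0,0,0],"xyz":[0,0,-0.08],"fingers":1},{"delta_rot":[0,0,0],"xyz":[0,0,-0.08],"fingers":1}]'; python3 -c "
from h import *
plan(.43,.05,.095,44)
plan(.43,.25,.095,6.3)
plan(.565,.252,.095,6.3)"
```

```text
t: 9.1
eef_pos: [0.4247, -0.0839, 0.0145]
tool_rot: [0.001, 0.391, 0.92, 0.001]
contact_force: [-0.8, -0.3, 6.5]
gripper_width: 0.115
grasp_force: 69.3
t: 9.5
eef_pos: [0.4269, -0.0843, 0.0977]
tool_rot: [0.004, 0.391, 0.92, 0.002]
contact_force: [1.2, 0.3, 0.2]
gripper_width: 0.119
grasp_force: 68.7
shift [0.0946 0.0953 0.0028] rotz -0.1 tilt 0.5 q7 1.01 t 9.5
shift [0.2387 0.234  0.0029] rotz 37.6 tilt 0.5 q7 1.01 t 9.5
shift [0.1465 0.3327 0.0041] rotz 37.6 tilt 0.5 q7 1.01 t 9.5
```

```bash
python3 -m crank '[{"delta_rot":[0,0,6],"xyz":[0.03,0.03,0],"fingers":1},{"delta_rot":[0,0,12],"xyz":[0.06,0.06,0],"fingers":1},{"delta_rot":[0,0,18],"xyz":[0.095,0.095,0],"fingers":1},{"delta_rot":[0,0,24],"xyz":[0.13,0.13,0],"fingers":1},{"delta_rot":[0,0,30],"xyz":[0.165,0.165,0],"fingers":1},{"delta_rot":[0,0,37.5],"xyz":[0.2,0.195,0],"fingers":1},{"delta_rot":[0,0,37.5],"xyz":[0.239,0.234,0],"fingers":1},{"delta_rot":[0,0,37.5],"xyz":[0.239,0.234,0],"fingers":1},{"delta_rot":[0,0,37.5],"xyz":[0.239,0.234,0],"fingers":1},{"delta_rot":[0,0,37.5],"xyz":[0.239,0.234,0],"fingers":1}]'
python3 - <<'E'
from h import *
c=viewer.read_camera("top"); s=viewer.read_camera("scene")
for k in (c,s):
    for t in (100,115,130):
        try: b=blob(k,(.565,.252),.03,.025,True,t); print(b[0].round(4),np.round(b[1],1))
        except Exception as e: print(e)
plan(.565,.252,.095,6.3)
im=np.hstack([cv2.resize(c["img"][160:240,130:230],(400,320),interpolation=cv2.INTER_CUBIC),cv2.resize(rectify(s,.525,.605,.202,.302,.03),(400,320),interpolation=cv2.INTER_CUBIC)]); cv2.imwrite("pics/a4.png",im[:,:,::-1])
E
```

```text
t: 10.5
eef_pos: [0.426, 0.2491, 0.0933]
tool_rot: [0.0, 0.667, 0.745, -0.0]
contact_force: [0.2, 0.5, -0.2]
gripper_width: 0.121
grasp_force: 68.6
[0.5653 0.2527] [43.1 47. ]
[0.5653 0.2529] [45.1 48.6]
[0.5654 0.2534] [47.  50.2]
[0.5696 0.2516] [30.8 50.6]
[0.5611 0.2458] [52.  51.5]
[0.5613 0.2471] [56.  52.5]
shift [-0.0118  0.1383 -0.0017] rotz -0.0 tilt 0.04 q7 -0.27 t 10.6
```

View pics/a4.png

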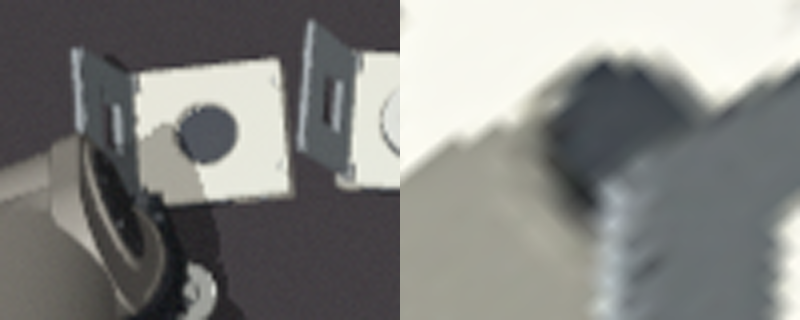

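```bash
python3 -m crank '[{"delta_rot":[0,0,0],"xyz":[-0.004,0.05,0],"fingers":1},{"delta_rot":[0,0,0],"xyz":[-0.008,0.1,0],"fingers":1},{"delta_rot":[0,0,0],"xyz":[-0.011,0.138,0],"fingers":1},{"delta_rot":[0,0,0],"xyz":[-0.011,0.138,0.02],"fingers":1},{"delta_rot":[0,0,0],"xyz":[-0.011,0.138,0.035],"fingers":1},{"delta_rot":[0,0,0],"xyz":[-0.011,0.138,0.035],"fingers":1},{"delta_rot":[0,0,0],"xyz":[-0.011,0.138,0.035],"fingers":1}]'; python3 -c "
from h import *
plan(.5645,.2525,.0345,6.3)"
```

```text
t: 11.3
eef_pos: [0.5634, 0.2545, 0.0581]
tool_rot: [-0.0, 0.666, 0.746, -0.001]
contact_force: [0.2, 0.4, -0.0]
gripper_width: 0.112
grasp_force: 73.5
shift [-0.0021  0.0009  0.0236] rotz 0.1 tilt 0.12 q7 -0.11 t 11.3
```

```bash
python3 -m crank '[{"delta_rot":[0,0,0],"xyz":[-0.002,0.001,0.008],"fingers":1},{"delta_rot":[0,0,0],"xyz":[-0.002,0.001,0.012],"fingers":1},{"delta_rot":[0,0,0],"xyz":[-0.002,0.001,0.016],"fingers":1},{"delta_rot":[0,0,0],"xyz":[-0.002,0.001,0.02],"fingers":1},{"delta_rot":[0,0,0],"xyz":[-0.002,0.001,0.02],"fingers":1}]'
```

```text
t: 11.8
eef_pos: [0.5654, 0.2533, 0.0379]
tool_rot: [-0.0, 0.666, 0.746, -0.0]
contact_force: [-0.6, -0.0, -0.6]
gripper_width: 0.114
grasp_force: 73.5
```

```bash
python3 -m crank '[{"delta_rot":[0,0,0],"xyz":[0,0,0.002],"fingers":1},{"delta_rot":[0,0,0],"xyz":[0,0,0.004],"fingers":1},{"delta_rot":[0,0,0],"xyz":[0,0,0.004],"fingers":1}]' && python3 -m crank '[{"delta_rot":[0,0,0],"xyz":[0,0,0],"fingers":0},{"delta_rot":[0,0,0],"xyz":[0,0,0],"fingers":-0.2},{"delta_rot":[0,0,0],"xyz":[0,0,-0.04],"fingers":-0.2},{"delta_rot":[0,0,0],"xyz":[0,0,-0.08],"fingers":-0.2},{"delta_rot":[0,0,0],"xyz":[0,-0.05,-0.08],"fingers":-0.2},{"delta_rot":[0,0,0],"xyz":[0,-0.1,-0.08],"fingers":-0.2},{"delta_rot":[0,0,0],"xyz":[0,-0.14,-0.08],"fingers":-0.2},{"delta_rot":[0,0,0],"xyz":[0,-0.14,-0.08],"fingers":-0.2}]' 40
python3 - <<'E'
from h import *
c=viewer.read_camera("top"); s=viewer.read_camera("scene")
for k in (c,s): print(blob(k,(.373,-.328),.06,.005))
plan(.375,-.2,.11,97); plan(.373,-.328,.11,97); plan(.373,-.328,.11,97-180)
im=cv2.resize(c["img"][160:220,140:260],(800,400),interpolation=cv2.INTER_CUBIC); cv2.imwrite("pics/a5.png",im[:,:,::-1])
E
```

```text
t: 12.1
eef_pos: [0.566, 0.2534, 0.0347]
tool_rot: [-0.0, 0.666, 0.746, 0.0]
contact_force: [-1.0, -0.6, 1.4]
gripper_width: 0.115
grasp_force: 73.9
t: 12.9
eef_pos: [0.4206, 0.2363, 0.1136]
tool_rot: [-0.002, 0.665, 0.747, -0.002]
contact_force: [0.2, 0.7, -0.2]
gripper_width: 0.597
grasp_force: 0.0
(array([ 0.40102664, -0.32455001]), (66.60112738609314, 43.26590523123741), 6.788969039916992)
(array([ 0.39794036, -0.32411217]), (66.65389984846115, 44.83712464570999), 6.581991672515869)
shift [-0.4293 -0.1008  0.0043] rotz 89.5 tilt 0.06 q7 -0.27 t 13.0
shift [-0.5562 -0.1173  0.0042] rotz 89.5 tilt 0.06 q7 -0.27 t 13.0
shift [-0.5562 -0.1173  0.0042] rotz 89.5 tilt 0.06 q7 -0.27 t 13.0
```

View pics/a5.png

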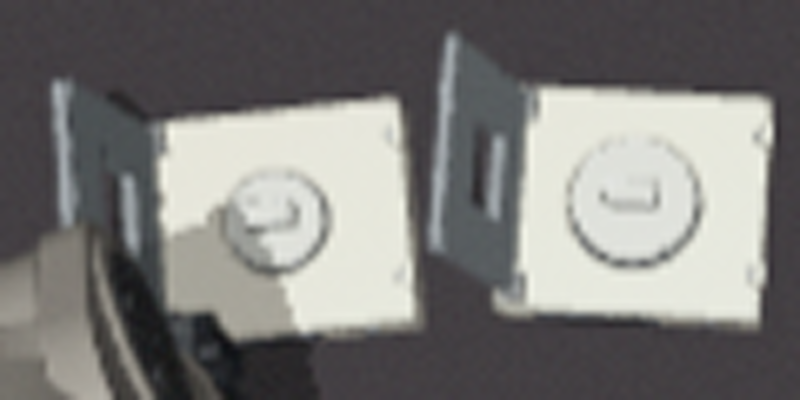

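Both discs are flush in their wells. The oblong has been knocked to about (0.3995, -0.324) with its yaw unchanged, so I head there.

```bash
python3 -m crank '[{"delta_rot":[0,0,8],"xyz":[-0.05,-0.01,0],"fingers":-0.4},{"delta_rot":[0,0,16],"xyz":[-0.1,-0.018,0],"fingers":-0.4},{"delta_rot":[0,0,24],"xyz":[-0.15,-0.026,0],"fingers":-0.4},{"delta_rot":[0,0,32],"xyz":[-0.2,-0.035,0],"fingers":-0.4},{"delta_rot":[0,0,40],"xyz":[-0.25,-0.042,0],"fingers":-0.4},{"delta_rot":[0,0,48],"xyz":[-0.3,-0.05,0],"fingers":-0.4},{"delta_rot":[0,0,56],"xyz":[-0.35,-0.058,0],"fingers":-0.4},{"delta_rot":[0,0,64],"xyz":[-0.4,-0.066,0],"fingers":-0.4},{"delta_rot":[0,0,72],"xyz":[-0.45,-0.075,0],"fingers":-0.4},{"delta_rot":[0,0,80],"xyz":[-0.5,-0.082,0],"fingers":-0.4}]'; python3 -c "
from h import *
plan(.3995,-.3243,.10,96.7)"
```

```text
t: 14.0
eef_pos: [0.4025, -0.2654, 0.1149]
tool_rot: [0.001, 0.99, 0.14, 0.001]
contact_force: [1.6, 0.1, 0.6]
gripper_width: 0.706
grasp_force: 0.0
shift [-0.0193  0.0557  0.015 ] rotz 9.4 tilt 0.14 q7 -0.32 t 14.0
```

```bash
python3 -m crank '[{"delta_rot":[0,0,8],"xyz":[-0.019,0.04,0.01],"fingers":-0.4},{"delta_rot":[0,0,9.4],"xyz":[-0.019,0.056,0.015],"fingers":-0.4},{"delta_rot":[0,0,9.4],"xyz":[-0.019,0.056,0.015],"fingers":-0.4},{"delta_rot":[0,0,9.4],"xyz":[-0.019,0.056,0.015],"fingers":-0.4}]'; python3 -c "
from h import *
plan(.3995,-.3243,.013,96.7)"
```

```text
t: 14.4
eef_pos: [0.3996, -0.3216, 0.0993]
tool_rot: [0.0, 0.998, 0.062, -0.0]
contact_force: [-0.4, -0.1, 0.9]
gripper_width: 0.699
grasp_force: 0.0
shift [-0.0004  0.0026  0.0863] rotz 0.4 tilt 0.05 q7 -0.32 t 14.4
```

```bash
python3 -m crank '[{"delta_rot":[0,0,0],"xyz":[0,0.003,0.04],"fingers":-0.4},{"delta_rot":[0,0,0],"xyz":[0,0.003,0.07],"fingers":-0.4},{"delta_rot":[0,0,0],"xyz":[0,0.003,0.086],"fingers":-0.4},{"delta_rot":[0,0,0],"xyz":[0,0.003,0.086],"fingers":1},{"delta_rot":[0,0,0],"xyz":[0,0.003,0.086],"fingers":1},{"delta_rot":[0,0,0],"xyz":[0,0.003,0.086],"fingers":1},{"delta_rot":[0,0,0],"xyz":[0,0.003,0.086],"fingers":1},{"delta_rot":[0,0,0],"xyz":[0,0.003,0.086],"fingers":1},{"delta_rot":[0,0,0],"xyz":[0,0.003,0.086],"fingers":1}]' 70 && python3 -m crank '[{"delta_rot":[0,0,0],"xyz":[0,0,0],"fingers":1},{"delta_rot":[0,0,0],"xyz":[0,0,-0.04],"fingers":1},{"delta_rot":[0,0,0],"xyz":[0,0,-0.08],"fingers":1},{"delta_rot":[0,0,0],"xyz":[0,0,-0.08],"fingers":1}]'; python3 -c "
from h import *
plan(.41,-.1082,.095,-3.2)
plan(.568,-.1082,.095,-3.2)"
```

```text
t: 15.3
eef_pos: [0.4007, -0.3241, 0.0149]
tool_rot: [0.0, 0.998, 0.062, 0.001]
contact_force: [-0.2, 1.2, 5.6]
gripper_width: 0.119
grasp_force: 69.2
t: 15.7
eef_pos: [0.4021, -0.3261, 0.0982]
tool_rot: [0.002, 0.998, 0.061, 0.004]
contact_force: [0.6, -0.3, -0.6]
gripper_width: 0.119
grasp_force: 68.5
shift [ 0.0345 -0.2153  0.0024] rotz -79.8 tilt 0.48 q7 -0.3 t 15.7
shift [ 0.1913 -0.1959  0.0035] rotz -79.8 tilt 0.48 q7 -0.3 t 15.7
```

```bash
python3 -m crank '[{"delta_rot":[0,0,-8],"xyz":[0.005,-0.03,0],"fingers":1},{"delta_rot":[0,0,-16],"xyz":[0.01,-0.06,0],"fingers":1},{"delta_rot":[0,0,-24],"xyz":[0.015,-0.09,0],"fingers":1},{"delta_rot":[0,0,-32],"xyz":[0.02,-0.12,0],"fingers":1},{"delta_rot":[0,0,-40],"xyz":[0.025,-0.15,0],"fingers":1},{"delta_rot":[0,0,-48],"xyz":[0.03,-0.18,0],"fingers":1},{"delta_rot":[0,0,-56],"xyz":[0.035,-0.215,0],"fingers":1},{"delta_rot":[0,0,-64],"xyz":[0.035,-0.215,0],"fingers":1},{"delta_rot":[0,0,-72],"xyz":[0.035,-0.215,0],"fingers":1},{"delta_rot":[0,0,-79.5],"xyz":[0.035,-0.215,0],"fingers":1}]'; python3 -c "
from h import *
plan(.568,-.107,.055,-3.2)"
```

```text
t: 16.7
eef_pos: [0.4082, -0.1056, 0.0938]
tool_rot: [0.0, 0.726, 0.688, 0.0]
contact_force: [-0.0, -0.4, -0.7]
gripper_width: 0.115
grasp_force: 68.6
shift [0.007  0.1597 0.039 ] rotz 0.2 tilt 0.06 q7 0.34 t 16.7
```

```bash
python3 -m crank '[{"delta_rot":[0,0,0],"xyz":[0.002,0.05,0],"fingers":1},{"delta_rot":[0,0,0],"xyz":[0.005,0.1,0],"fingers":1},{"delta_rot":[0,0,0],"xyz":[0.007,0.15,0],"fingers":1},{"delta_rot":[0,0,0],"xyz":[0.007,0.16,0.01],"fingers":1},{"delta_rot":[0,0,0],"xyz":[0.007,0.16,0.025],"fingers":1},{"delta_rot":[0,0,0],"xyz":[0.007,0.16,0.035],"fingers":1},{"delta_rot":[0,0,0],"xyz":[0.007,0.16,0.035],"fingers":1},{"delta_rot":[0,0,0],"xyz":[0.007,0.16,0.035],"fingers":1}]'
python3 - <<'E'
from h import *
plan(.568,-.107,.035,-3.2)
s=viewer.read_camera("scene")
im=cv2.resize(s["img"][190:260,250:350],(800,560),interpolation=cv2.INTER_CUBIC); cv2.imwrite("pics/a6.png",im[:,:,::-1])
E
```

```text
t: 17.5
eef_pos: [0.5664, -0.109, 0.0582]
tool_rot: [-0.001, 0.728, 0.685, -0.001]
contact_force: [0.1, 0.1, -0.6]
gripper_width: 0.114
grasp_force: 68.7
shift [0.0021 0.0015 0.0231] rotz -0.3 tilt 0.1 q7 0.38 t 17.5
```

View pics/a6.png

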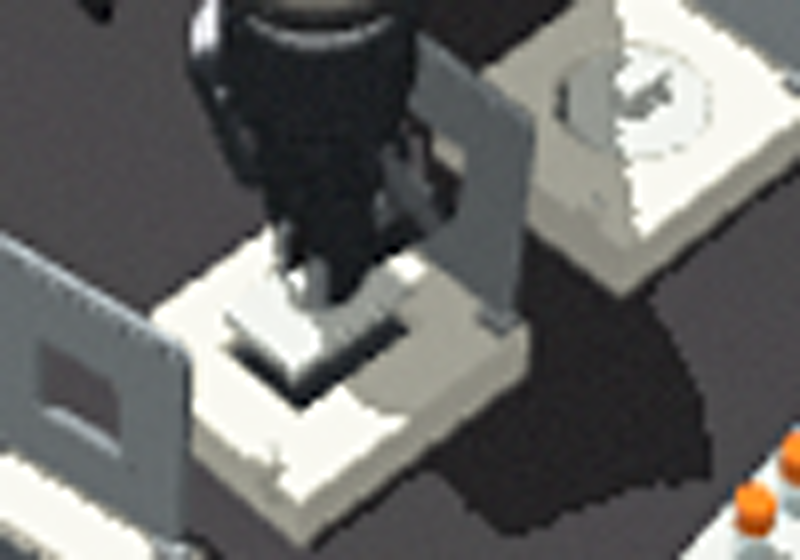

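The oblong is aligned just above its well at (320,340) in the crop. I lower it.

```bash
python3 -m crank '[{"delta_rot":[0,0,0],"xyz":[0.002,0.001,0.008],"fingers":1},{"delta_rot":[0,0,0],"xyz":[0.002,0.001,0.012],"fingers":1},{"delta_rot":[0,0,0],"xyz":[0.002,0.001,0.016],"fingers":1},{"delta_rot":[0,0,0],"xyz":[0.002,0.001,0.02],"fingers":1},{"delta_rot":[0,0,0],"xyz":[0.002,0.001,0.02],"fingers":1}]' && python3 -m crank '[{"delta_rot":[0,0,0],"xyz":[0,0,0.002],"fingers":1},{"delta_rot":[0,0,0],"xyz":[0,0,0.004],"fingers":1},{"delta_rot":[0,0,0],"xyz":[0,0,0.004],"fingers":1}]'
```

```text
t: 18.05
eef_pos: [0.5688, -0.1068, 0.0378]
tool_rot: [-0.0, 0.728, 0.686, -0.0]
contact_force: [0.8, 0.1, -0.7]
gripper_width: 0.119
grasp_force: 68.7
t: 18.35
eef_pos: [0.5694, -0.107, 0.0349]
tool_rot: [0.0, 0.728, 0.685, 0.0]
contact_force: [-0.4, 0.3, 3.9]
gripper_width: 0.117
grasp_force: 69.3
```

```bash
python3 -m crank '[{"delta_rot":[0,0,0],"xyz":[0,0,0],"fingers":0},{"delta_rot":[0,0,0],"xyz":[0,0,0],"fingers":-0.2},{"delta_rot":[0,0,0],"xyz":[0,0,-0.05],"fingers":-0.2},{"delta_rot":[0,0,0],"xyz":[0,0,-0.1],"fingers":-0.2},{"delta_rot":[0,0,0],"xyz":[0,0,-0.15],"fingers":0},{"delta_rot":[0,0,0],"xyz":[0,0,-0.165],"fingers":1},{"delta_rot":[0,0,0],"xyz":[0.05,0,-0.165],"fingers":1},{"delta_rot":[0,0,0],"xyz":[0.1,0,-0.165],"fingers":1},{"delta_rot":[0,0,0],"xyz":[0.1,0,-0.165],"fingers":1},{"delta_rot":[0,0,0],"xyz":[0.1,0,-0.165],"fingers":1}]' 40
python3 - <<'E'
from h import *
plan(.5736,-.0084,.125,-3.2)
c=viewer.read_camera("top"); s=viewer.read_camera("scene")
im=np.hstack([cv2.resize(c["img"][165:225,260:335],(400,320),interpolation=cv2.INTER_CUBIC),cv2.resize(s["img"][190:270,250:350],(400,320),interpolation=cv2.INTER_CUBIC)]); cv2.imwrite("pics/a7.png",im[:,:,::-1])
E
```

```text
t: 19.35
eef_pos: [0.575, -0.0052, 0.1987]
tool_rot: [-0.0, 0.727, 0.687, -0.0]
contact_force: [0.7, -0.6, -0.3]
gripper_width: -0.0
grasp_force: 0.0
shift [-0.0033 -0.0011  0.0737] rotz -0.0 tilt 0.06 q7 0.08 t 19.35
```

View pics/a7.png

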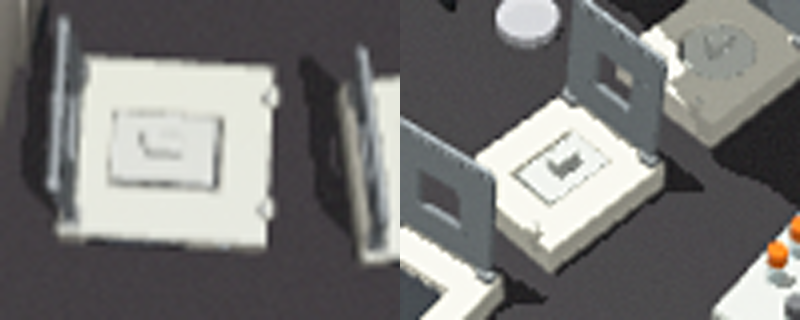

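The oblong is seated flush, so every cartridge lying out is home. Now the oblong module's cover.

```bash
python3 -m crank '[{"delta_rot":[0,0,0],"xyz":[-0.003,-0.001,0.04],"fingers":1},{"delta_rot":[0,0,0],"xyz":[-0.003,-0.001,0.074],"fingers":1},{"delta_rot":[0,0,0],"xyz":[-0.003,-0.001,0.074],"fingers":1}]' && python3 -m crank '[{"delta_rot":[0,0,0],"xyz":[-0.03,0,0],"fingers":1},{"delta_rot":[0,0,0],"xyz":[-0.05,0,0],"fingers":1},{"delta_rot":[0,0,0],"xyz":[-0.068,0,0],"fingers":1},{"delta_rot":[0,0,0],"xyz":[-0.091,0,0.006],"fingers":1},{"delta_rot":[0,0,0],"xyz":[-0.11,0,0.021],"fingers":1},{"delta_rot":[0,0,0],"xyz":[-0.125,0,0.04],"fingers":1},{"delta_rot":[0,0,0],"xyz":[-0.132,0,0.055],"fingers":1},{"delta_rot":[0,0,0],"xyz":[-0.136,0,0.071],"fingers":1},{"delta_rot":[0,0,0],"xyz":[-0.138,0,0.08],"fingers":1},{"delta_rot":[0,0,0],"xyz":[-0.138,0,0.08],"fingers":1}]'
python3 - <<'E'
from h import *
plan(.568-.0021,-.1082-.038,.038,-3.2)
s=viewer.read_camera("scene")
im=cv2.resize(s["img"][190:260,250:350],(800,560),interpolation=cv2.INTER_CUBIC); cv2.imwrite("pics/a8.png",im[:,:,::-1])
E
```

```text
t: 19.75
eef_pos: [0.5705, -0.0118, 0.1216]
tool_rot: [-0.002, 0.729, 0.684, -0.004]
contact_force: [-0.1, -0.5, 0.9]
gripper_width: 0.0
grasp_force: 0.0
t: 20.75
eef_pos: [0.5656, -0.1474, 0.0446]
tool_rot: [-0.001, 0.728, 0.686, -0.0]
contact_force: [0.3, -0.9, -0.1]
gripper_width: -0.001
grasp_force: 0.0
shift [0.0012 0.0002 0.0066] rotz -0.2 tilt 0.07 q7 0.45 t 20.75
```

View pics/a8.png

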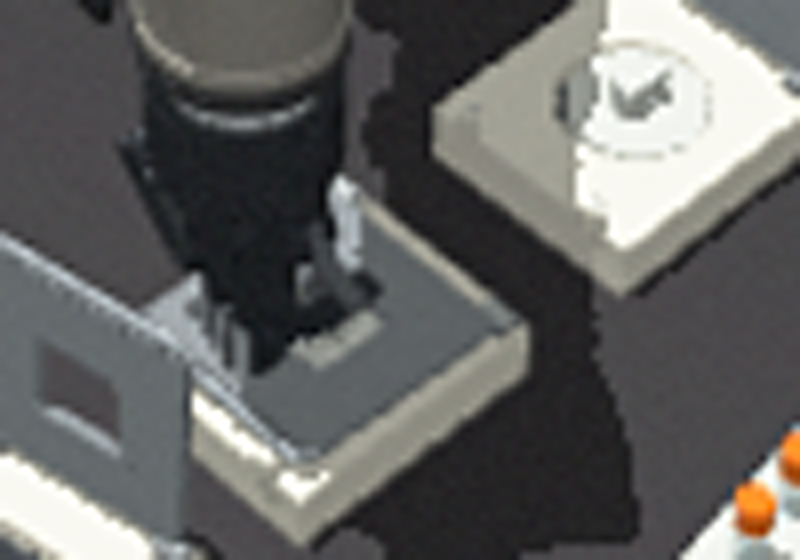

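The cover lies almost flat with the fingers on its front bar. I press it.

```bash
python3 -m crank '[{"delta_rot":[0,0,0],"xyz":[0,0,0.003],"fingers":1},{"delta_rot":[0,0,0],"xyz":[0,0,0.005],"fingers":1},{"delta_rot":[0,0,0],"xyz":[0,0,0.007],"fingers":1},{"delta_rot":[0,0,0],"xyz":[0,0,0.007],"fingers":1}]' && python3 -m crank '[{"delta_rot":[0,0,0],"xyz":[0,0,0.001],"fingers":1},{"delta_rot":[0,0,0],"xyz":[0,0,0.002],"fingers":1},{"delta_rot":[0,0,0],"xyz":[0,0,0.002],"fingers":1}]'
```

```text
t: 21.2
eef_pos: [0.5661, -0.1472, 0.0388]
tool_rot: [0.0, 0.728, 0.686, 0.0]
contact_force: [0.2, 0.2, -0.5]
gripper_width: 0.002
grasp_force: 0.0
t: 21.5
eef_pos: [0.5662, -0.1473, 0.0375]
tool_rot: [-0.0, 0.728, 0.686, 0.001]
contact_force: [-3.3, 2.5, 13.9]
gripper_width: -0.002
grasp_force: 6.5
```

```bash
python3 -m crank '[{"delta_rot":[0,0,0],"xyz":[0,0,-0.05],"fingers":1},{"delta_rot":[0,0,0],"xyz":[0,0,-0.1],"fingers":1},{"delta_rot":[0,0,-5],"xyz":[0,0,-0.12],"fingers":1},{"delta_rot":[0,0,-9.6],"xyz":[-0.02,-0.015,-0.12],"fingers":1},{"delta_rot":[0,0,-9.6],"xyz":[-0.04,-0.015,-0.12],"fingers":1},{"delta_rot":[0,0,-9.6],"xyz":[-0.04,-0.015,-0.12],"fingers":1}]'; python3 -c "
from h import *
plan(.551,-.188,.125,6.4)"
```

```text
t: 22.1
eef_pos: [0.5475, -0.1897, 0.1568]
tool_rot: [0.001, 0.67, 0.743, -0.0]
contact_force: [-0.1, 0.1, 0.5]
gripper_width: -0.001
grasp_force: 0.0
shift [0.0014 0.0036 0.0318] rotz -0.5 tilt 0.09 q7 0.59 t 22.1
```

```bash
python3 -m crank '[{"delta_rot":[0,0,0],"xyz":[0.002,0.003,0.032],"fingers":1},{"delta_rot":[0,0,0],"xyz":[0.002,0.003,0.032],"fingers":1},{"delta_rot":[0,0,0],"xyz":[0.002,0.003,0.032],"fingers":1}]' && python3 -m crank '[{"delta_rot":[0,0,0],"xyz":[-0.03,0,0],"fingers":1},{"delta_rot":[0,0,0],"xyz":[-0.05,0,0],"fingers":1},{"delta_rot":[0,0,0],"xyz":[-0.068,0,0],"fingers":1},{"delta_rot":[0,0,0],"xyz":[-0.091,0,0.006],"fingers":1},{"delta_rot":[0,0,0],"xyz":[-0.11,0,0.021],"fingers":1},{"delta_rot":[0,0,0],"xyz":[-0.125,0,0.04],"fingers":1},{"delta_rot":[0,0,0],"xyz":[-0.132,0,0.055],"fingers":1},{"delta_rot":[0,0,0],"xyz":[-0.136,0,0.071],"fingers":1},{"delta_rot":[0,0,0],"xyz":[-0.138,0,0.08],"fingers":1},{"delta_rot":[0,0,0],"xyz":[-0.138,0,0.08],"fingers":1}]' && python3 -m crank '[{"delta_rot":[0,0,0],"xyz":[0,0,0.003],"fingers":1},{"delta_rot":[0,0,0],"xyz":[0,0,0.005],"fingers":1},{"delta_rot":[0,0,0],"xyz":[0,0,0.007],"fingers":1},{"delta_rot":[0,0,0],"xyz":[0,0,0.007],"fingers":1}]'
```

```text
t: 22.4
eef_pos: [0.5508, -0.1835, 0.1239]
tool_rot: [-0.001, 0.668, 0.744, -0.001]
contact_force: [-0.5, -0.1, 0.5]
gripper_width: 0.001
grasp_force: 0.0
t: 23.4
eef_pos: [0.5659, -0.3208, 0.0437]
tool_rot: [-0.001, 0.668, 0.744, 0.0]
contact_force: [-0.5, 0.4, -0.0]
gripper_width: 0.004
grasp_force: 0.0
t: 23.8
eef_pos: [0.5664, -0.3211, 0.0377]
tool_rot: [0.0, 0.668, 0.744, 0.0]
contact_force: [-0.3, -0.3, 3.3]
gripper_width: -0.001
grasp_force: 1.5
```

```bash
python3 -m crank '[{"delta_rot":[0,0,0],"xyz":[0,0,0.0015],"fingers":1},{"delta_rot":[0,0,0],"xyz":[0,0,0.0015],"fingers":1},{"delta_rot":[0,0,0],"xyz":[0,0,0.0015],"fingers":1}]' && python3 -m crank '[{"delta_rot":[0,0,0],"xyz":[0,0,-0.05],"fingers":1},{"delta_rot":[0,0,0],"xyz":[0,0,-0.1],"fingers":1},{"delta_rot":[0,0,0],"xyz":[0,0,-0.15],"fingers":1},{"delta_rot":[0,0,5],"xyz":[0.05,0,-0.165],"fingers":1},{"delta_rot":[0,0,9],"xyz":[0.1,0,-0.165],"fingers":1},{"delta_rot":[0,0,9],"xyz":[0.15,0,-0.165],"fingers":1},{"delta_rot":[0,0,9],"xyz":[0.2,0,-0.165],"fingers":1},{"delta_rot":[0,0,9],"xyz":[0.25,0,-0.165],"fingers":1},{"delta_rot":[0,0,9],"xyz":[0.3,0,-0.165],"fingers":1},{"delta_rot":[0,0,9],"xyz":[0.35,0,-0.165],"fingers":1}]'
python3 - <<'E'
from h import *
plan(.5805,.1762,.2,-2.6)
s=viewer.read_camera("scene")
im=cv2.resize(s["img"][190:290,210:345],(800,592),interpolation=cv2.INTER_CUBIC); cv2.imwrite("pics/a9.png",im[:,:,::-1])
E
```

```text
t: 24.1
eef_pos: [0.5665, -0.3211, 0.0375]
tool_rot: [-0.0, 0.668, 0.744, 0.001]
contact_force: [-3.9, 1.9, 13.8]
gripper_width: 0.003
grasp_force: 7.3
t: 25.1
eef_pos: [0.5279, 0.0265, 0.2009]
tool_rot: [-0.0, 0.724, 0.69, 0.0]
contact_force: [1.2, 0.1, -0.7]
gripper_width: -0.0
grasp_force: 0.0
shift [0.1521 0.0452 0.0009] rotz -0.2 tilt 0.02 q7 -0.03 t 25.1
```

View pics/a9.png

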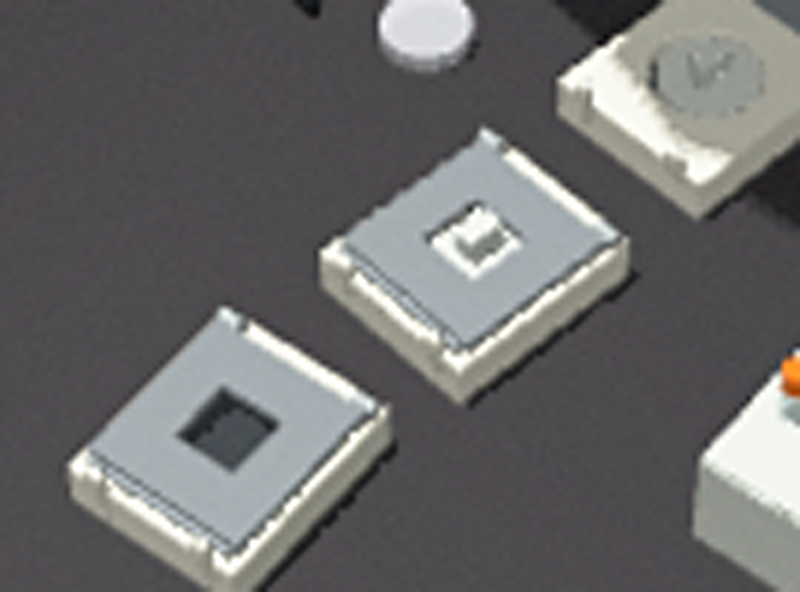

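Both covers lie flat: square at (230,430), oblong at (480,240) in the crop. Next is the big-disc cover.

```bash
python3 -m crank '[{"delta_rot":[0,0,0],"xyz":[0.05,0.015,0],"fingers":1},{"delta_rot":[0,0,0],"xyz":[0.1,0.03,0],"fingers":1},{"delta_rot":[0,0,0],"xyz":[0.152,0.045,0],"fingers":1},{"delta_rot":[0,0,0],"xyz":[0.152,0.045,0],"fingers":1},{"delta_rot":[0,0,0],"xyz":[0.152,0.045,0.03],"fingers":1},{"delta_rot":[0,0,0],"xyz":[0.152,0.045,0.076],"fingers":1},{"delta_rot":[0,0,0],"xyz":[0.152,0.045,0.076],"fingers":1},{"delta_rot":[0,0,0],"xyz":[0.152,0.045,0.076],"fingers":1}]' && python3 -m crank '[{"delta_rot":[0,0,0],"xyz":[-0.03,0,0],"fingers":1},{"delta_rot":[0,0,0],"xyz":[-0.05,0,0],"fingers":1},{"delta_rot":[0,0,0],"xyz":[-0.068,0,0],"fingers":1},{"delta_rot":[0,0,0],"xyz":[-0.091,0,0.006],"fingers":1},{"delta_rot":[0,0,0],"xyz":[-0.11,0,0.021],"fingers":1},{"delta_rot":[0,0,0],"xyz":[-0.125,0,0.04],"fingers":1},{"delta_rot":[0,0,0],"xyz":[-0.132,0,0.055],"fingers":1},{"delta_rot":[0,0,0],"xyz":[-0.136,0,0.071],"fingers":1},{"delta_rot":[0,0,0],"xyz":[-0.138,0,0.08],"fingers":1},{"delta_rot":[0,0,0],"xyz":[-0.138,0,0.08],"fingers":1}]' && python3 -m crank '[{"delta_rot":[0,0,0],"xyz":[0,0,0.003],"fingers":1},{"delta_rot":[0,0,0],"xyz":[0,0,0.005],"fingers":1},{"delta_rot":[0,0,0],"xyz":[0,0,0.007],"fingers":1},{"delta_rot":[0,0,0],"xyz":[0,0,0.007],"fingers":1}]'
```

```text
t: 25.95
eef_pos: [0.5807, 0.1731, 0.1249]
tool_rot: [-0.0, 0.725, 0.689, -0.001]
contact_force: [1.3, -0.8, -0.2]
gripper_width: -0.002
grasp_force: 0.0
t: 26.95
eef_pos: [0.5746, 0.0361, 0.0447]
tool_rot: [-0.0, 0.724, 0.689, 0.0]
contact_force: [-0.1, -0.4, -0.0]
gripper_width: 0.002
grasp_force: 0.0
t: 27.35
eef_pos: [0.5748, 0.0365, 0.0387]
tool_rot: [0.0, 0.724, 0.69, 0.001]
contact_force: [-0.2, 0.1, -0.5]
gripper_width: 0.003
grasp_force: 0.1
```

Press home, then over to the small-disc cover (start point about (0.5535, 0.352)).

```bash
python3 -m crank '[{"delta_rot":[0,0,0],"xyz":[0,0,0.001],"fingers":1},{"delta_rot":[0,0,0],"xyz":[0,0,0.0022],"fingers":1},{"delta_rot":[0,0,0],"xyz":[0,0,0.0022],"fingers":1}]' && python3 -m crank '[{"delta_rot":[0,0,0],"xyz":[0,0,-0.05],"fingers":1},{"delta_rot":[0,0,0],"xyz":[0,0,-0.1],"fingers":1},{"delta_rot":[0,0,0],"xyz":[0,0,-0.15],"fingers":1},{"delta_rot":[0,0,-5],"xyz":[0.05,0,-0.165],"fingers":1},{"delta_rot":[0,0,-9],"xyz":[0.1,0,-0.165],"fingers":1},{"delta_rot":[0,0,-9],"xyz":[0.15,0,-0.165],"fingers":1},{"delta_rot":[0,0,-9],"xyz":[0.2,0,-0.165],"fingers":1},{"delta_rot":[0,0,-9],"xyz":[0.25,0,-0.165],"fingers":1},{"delta_rot":[0,0,-9],"xyz":[0.3,-0.01,-0.165],"fingers":1},{"delta_rot":[0,0,-9],"xyz":[0.315,-0.03,-0.165],"fingers":1}]'; python3 -c "
from h import *
plan(.5535,.352,.125,6.3)"
```

```text
t: 27.65
eef_pos: [0.5749, 0.0365, 0.0374]
tool_rot: [-0.0, 0.724, 0.689, 0.001]
contact_force: [-4.8, 0.4, 17.3]
gripper_width: 0.004
grasp_force: 8.8
t: 28.65
eef_pos: [0.5588, 0.3589, 0.1999]
tool_rot: [-0.001, 0.666, 0.746, 0.001]
contact_force: [-0.4, 0.9, 0.3]
gripper_width: 0.003
grasp_force: 0.0
shift [-0.0064 -0.0061  0.0749] rotz 0.2 tilt 0.13 q7 -0.37 t 28.65
```

```bash
python3 -m crank '[{"delta_rot":[0,0,0],"xyz":[-0.005,-0.005,0.0],"fingers":1},{"delta_rot":[0,0,0],"xyz":[-0.005,-0.005,0.03],"fingers":1},{"delta_rot":[0,0,0],"xyz":[-0.005,-0.005,0.075],"fingers":1},{"delta_rot":[0,0,0],"xyz":[-0.005,-0.005,0.075],"fingers":1},{"delta_rot":[0,0,0],"xyz":[-0.005,-0.005,0.075],"fingers":1}]' && python3 -m crank '[{"delta_rot":[0,0,0],"xyz":[-0.03,0,0],"fingers":1},{"delta_rot":[0,0,0],"xyz":[-0.05,0,0],"fingers":1},{"delta_rot":[0,0,0],"xyz":[-0.068,0,0],"fingers":1},{"delta_rot":[0,0,0],"xyz":[-0.091,0,0.006],"fingers":1},{"delta_rot":[0,0,0],"xyz":[-0.11,0,0.021],"fingers":1},{"delta_rot":[0,0,0],"xyz":[-0.125,0,0.04],"fingers":1},{"delta_rot":[0,0,0],"xyz":[-0.132,0,0.055],"fingers":1},{"delta_rot":[0,0,0],"xyz":[-0.136,0,0.071],"fingers":1},{"delta_rot":[0,0,0],"xyz":[-0.138,0,0.08],"fingers":1},{"delta_rot":[0,0,0],"xyz":[-0.138,0,0.08],"fingers":1}]' && python3 -m crank '[{"delta_rot":[0,0,0],"xyz":[0,0,0.003],"fingers":1},{"delta_rot":[0,0,0],"xyz":[0,0,0.005],"fingers":1},{"delta_rot":[0,0,0],"xyz":[0,0,0.007],"fingers":1},{"delta_rot":[0,0,0],"xyz":[0,0,0.007],"fingers":1}]'
```

```text
t: 29.15
eef_pos: [0.5555, 0.3456, 0.1258]
tool_rot: [0.0, 0.668, 0.744, -0.001]
contact_force: [0.7, -0.4, 0.8]
gripper_width: 0.003
grasp_force: 0.0
t: 30.15
eef_pos: [0.5703, 0.2091, 0.0452]
tool_rot: [-0.0, 0.668, 0.744, -0.0]
contact_force: [-0.6, 0.2, 0.9]
gripper_width: -0.001
grasp_force: 0.0
t: 30.55
eef_pos: [0.571, 0.2098, 0.0402]
tool_rot: [0.0, 0.668, 0.744, 0.001]
contact_force: [-0.7, 0.7, -1.1]
gripper_width: 0.003
grasp_force: 0.0
```

```bash
python3 -m crank '[{"delta_rot":[0,0,0],"xyz":[0,0,0.002],"fingers":1},{"delta_rot":[0,0,0],"xyz":[0,0,0.0035],"fingers":1},{"delta_rot":[0,0,0],"xyz":[0,0,0.0035],"fingers":1},{"delta_rot":[0,0,0],"xyz":[0,0,0.0035],"fingers":1}]' && python3 -m crank '[{"delta_rot":[0,0,0],"xyz":[0,0,-0.05],"fingers":1},{"delta_rot":[0,0,0],"xyz":[0,0,-0.1],"fingers":1},{"delta_rot":[0,0,0],"xyz":[0,-0.05,-0.15],"fingers":1},{"delta_rot":[0,0,0],"xyz":[0.05,-0.1,-0.17],"fingers":1},{"delta_rot":[0,0,0],"xyz":[0.1,-0.12,-0.17],"fingers":1},{"delta_rot":[0,0,0],"xyz":[0.15,-0.15,-0.17],"fingers":1},{"delta_rot":[0,0,0],"xyz":[0.2,-0.18,-0.17],"fingers":1},{"delta_rot":[0,0,0],"xyz":[0.25,-0.2,-0.17],"fingers":1},{"delta_rot":[0,0,0],"xyz":[0.25,-0.2,-0.17],"fingers":1},{"delta_rot":[0,0,0],"xyz":[0.25,-0.2,-0.17],"fingers":1}]'
python3 - <<'E'
from h import *
s=viewer.read_camera("scene")
im=cv2.resize(s["img"][130:295,205:425],(800,600),interpolation=cv2.INTER_CUBIC)
# expected shut front-bar corners (green) and corners at 0.06 rad (red)
for (x,y),a in [((.5645,.2525),6.3),((.576,.0763),-2.6),((.568,-.1082),-3.2),((.5622,-.2876),6.4)]:
    r=np.radians(a); M=np.array([[np.cos(r),-np.sin(r)],[np.sin(r),np.cos(r)]])
    for th,col in [(0,(0,255,0)),(.06,(255,0,0))]:
        for sx in (-.05,.05):
            w=M@[sx,.056-.115*np.cos(th)]+[x,y]; p=proj(s,[*w,.0375+.115*np.sin(th)])[0]
            q=(int((p[0]-205)*800/220),int((p[1]-130)*600/165)); cv2.circle(im,q,2,col,-1)
cv2.imwrite("pics/a10.png",im[:,:,::-1])
E
```

```text
t: 30.95
eef_pos: [0.5711, 0.2101, 0.0374]
tool_rot: [-0.0, 0.668, 0.744, 0.001]
contact_force: [-5.7, -1.5, 20.1]
gripper_width: 0.003
grasp_force: 9.9
t: 31.95
eef_pos: [0.3391, 0.443, 0.2051]
tool_rot: [-0.002, 0.664, 0.748, 0.0]
contact_force: [-0.0, -0.0, -0.1]
gripper_width: -0.002
grasp_force: 0.0
```

View pics/a10.png

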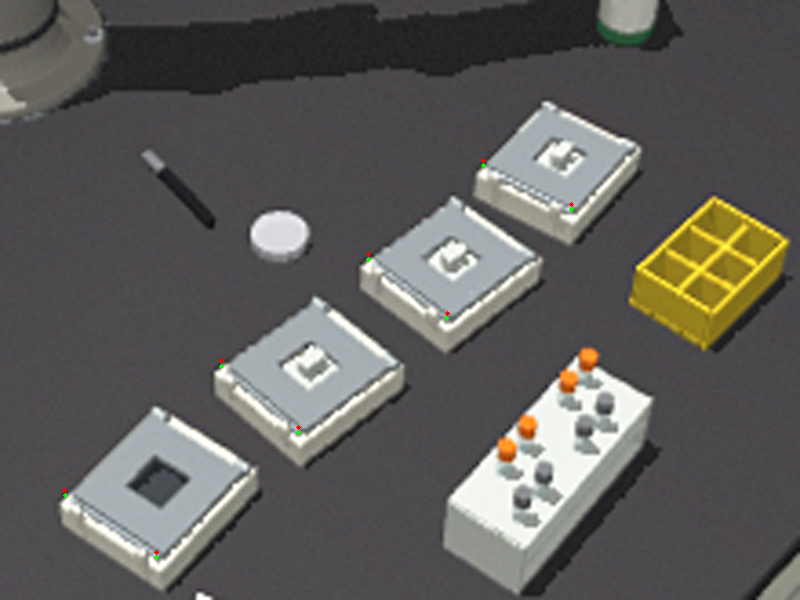

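All four covers lie flat at (160,480), (310,365), (455,258) and (560,155), with the fins in their windows and the rack and bottle standing. Each press met the hard stop at 37.5 mm with 13.8 N or more. I hand in.

```bash
python3 -c "
from h import *
print(job.hand_in())"
```

```text
the job is handed in; nothing more can be done
None
```

The job is handed in: the big disc, small disc and oblong cartridges are seated (no square cartridge was lying out), and all four covers are pressed shut and look flat in the last picture, where the rack and bottle are standing; the jar was out of that view, but the arm kept clear of it.

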